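# Fit the dial knob on its D-shaft

### The job

Take the red knob from the black tray and fit it on the D-shaft on top of the grey control unit: line the flat in its bore up with the flat on the shaft by feel, without forcing it, and push it gently down until it snaps fully home. Then turn the fitted knob so that its white pointer points at the yellow mark on the panel, and let go. Leave everything else where it is.

Things in the scene. Friction and masses are not known exactly. Their poses are not given: they have to be found in the camera images.
- knob: Red metal dial knob, loose, upright in the tray, 140 to 280 g. Skirt 52 mm across, z 0 to 23 mm; above it a bar grip 46 mm long (x) and 16 mm thick (y), z 24 to 46 mm, to pinch across y. Origin: centre of the underside, z up; x runs along the bar to its end with the white pointer line. The bore opens below, on the z axis (see bore).
- bore (a point): On the knob's axis, 8 mm above its underside, axes the knob's: where the D-bore begins. Below it a funnel, 28 mm wide at z 3 narrowing to 21 mm at z 8 of the knob, and a 31 mm wide recess at the rim (z 0 to 4). Above it the D-bore, up to z 23: 21 mm round, with its flat (no lead-in, but the funnel guides the round side) 3.5 mm from the axis on the +x (pointer) side.
- pointer (a point): Pointer end of the red knob: top of the bar grip's end with the white line, 23 mm from the knob's axis along its +x, 46 mm above its underside.
- tray: Shallow black tray, 130 x 200 mm, walls 12 mm high, floor 4 mm thick, fixed. Origin: centre of its underside. Holds the red knob and two other knobs (a blue one 20 mm tall, a white one 22 mm tall) 60 mm apart in a row along its y, in any order.
- unit: Grey control unit with aluminium top panel, 200 x 220 mm, top 100 mm above the table, fixed. Origin: centre of its underside; at yaw 0 its front faces the robot (-x).
- shaft_foot (a point): Where the shaft's axis meets the panel; axes the unit's. Steel D-shaft: 20 mm diameter, full-length flat 3 mm from the axis; the knob drops on within 0.1 to 0.25 rad, then has 0.05 rad of play each way. Knob underside above the panel: 16 mm resting on the end unaligned; aligned it slides to about 8 mm, sprung balls then resist (about 5 to 15 N), it snaps past them at about 4 mm; home at 1 mm.
- shaft_tip (a point): Centre of the round of the shaft's upper end, 24 mm above shaft_foot; axes the unit's, they do not turn with the shaft. At the start the shaft's flat faces anywhere from 0.8 rad clockwise to 1.1 rad counter-clockwise (from above) of the unit's +x: NOT measured, to be felt or seen. The shaft turns stiffly (0.045 N m), -1.9 to +2.1 rad about z; light rubbing does not turn it.
- mark: Yellow mark on the panel, 36 mm from the shaft's axis, -1.4 rad (clockwise from above) from the unit's +x. Origin: centre of its dot; x points straight away from the shaft, so that the fitted knob's x must point the same way as this x.
- knob_blue: Blue knob, 36 mm across, 20 mm tall, in the tray; not needed. Origin at the centre of its underside.
- knob_white: White knob, 32 mm across, 22 mm tall, in the tray; not needed. Origin at the centre of its underside.
- reel: White component reel, 140 mm across, 14 mm high, lying on the table; bystander. Origin under its centre.
- board: Green circuit board, 100 x 80 mm, 14 mm high, bystander. Origin under its centre.
- driver: Screwdriver with a red handle, lying on the table; bystander. Origin near its middle.
- flux: Amber bottle, 44 mm across, 90 mm tall, bystander. Origin under its centre.
- spacer: Brass spacer ring, 28 mm across, 12 mm high, bystander. Origin under its centre.

How it is judged:
By the outcome, as a careful person would: the job done as asked, in the order asked, and still so for the second after the job is handed in, with the robot touching nothing.
It also fails if it takes over 67 s, if anything falls off the work surface, if the arm or the gripper's body presses on something with over 40 N, if the wrist force passes 120 N, or if a joint passes its speed limit or range.

### The arm

A 6-joint arm with a two-finger parallel gripper is mounted at the origin on the work surface. World frame = base frame: x ahead of the robot, y to its left, z up, the work surface at z = 0. Lengths are in mm, angles in rad, forces in N, time in s.
With the tool pointing down it reaches from about 350 to 975 mm from the base axis. Payload 7.1 kg.
Tool frame: the origin (TCP) lies at the very end of the fingers, on their centre line; the grasp point (between the pads) lies 19 mm behind it; x points along the fingers, y is the direction in which the jaws open and shut, and the axes are right-handed (so a half turn about x gives the same grasp; the last joint's range is limited). The gripper opens to 88 mm and grips with 3 to 60 N. Pads are 20 mm wide; open, the fingers measure 115 mm over their backs; the gripper's body (75 mm by 178 mm) begins 61 mm behind the grasp point.
Start: joints at [-1.29, 0.423, 1.63, -0, 1.089, -0.019], TCP at [184.599, -597.1, 222.675] pointing down, gripper open.
Joint ranges: [-3, 3], [-0.9, 2.11], [0.09, 2.58], [-1.31, 4.45], [0.11, 2.69], [-2.54, 2.54]. Speed limits (rad/s): [2.39, 2.39, 3.01, 3.14, 3.14, 3.14].

### API

Orientations are given as a unit quaternion [x, y, z, w].
In Python, from bench import bot gives the robot as it stands. The module is installed in compiled form; this text tells all that it offers.
- The arm moves only by the tool move_arm, never from a script. Its argument "series" is a list of rows, each an object with "linear": the shift along the tool's x, y, z in m, a list of three; "spin": the turn about the tool's x in degrees; "claw": the finger opening in m, from 0 to 0.0878. A call has 1 to 5 rows; each row is the pose to reach, as a shift and turn from the pose measured when the call began, along the tool's axes at that moment; what a row does not reach only later rows make up. A row lasts 1/8 s, in which the tool goes at most 62.5 mm and 10.7 degrees, less where a joint would pass 70% of its speed; a pose out of reach is approached as far as the arm can. A call with a gripper value outside its range is refused whole. The fingers move at their own pace and stop on an object; "force" is the grip in N (left out, the last holds). Time passes only in rows, so rows that repeat a pose let the fingers close. It gives the time, the measured TCP pose, the force and the opening at its end, in the units of the state.
- bot.sense(): the state, without advancing time (a new reading comes with each control period).
- bot.camera(name): name is "side" or "top"; returns a dict with "img" (384x512x3 uint8, red, green, blue), "fx", "fy", "cx", "cy" (pixels), "R" (3x3) and "t" (3): a world point X has camera coordinates R X + t. Camera axes: x right, y down, z forward; pixel columns grow to the right and rows downward; lengths in mm; the calibration is good to about 2 mm. A picture is of the moment at which its call begins. There is no depth.
- bot.finish_job(): hands the job in, once; it reports no verdict.
The state is a dict: "t": time; "q": joint angles; "qvel": joint speeds; "effort": joint torques, N m; "position": TCP position; "tool_rot": TCP orientation; "ft_force": force on the tool from outside, world axes, zero at the start; "wrist_torque": the same for the moment, N m; "opening": opening from 0.0 (shut) to 1.0 (fully open).
Only numpy, scipy, OpenCV 4.12 (cv2) and the standard library are available. Lean on these libraries where they do the work, as an engineer would, in place of code of your own. Each camera call takes 0.05 s, during which the arm holds its last target.

## Working session

There is one attempt and no reset: what is moved stays moved. The work goes in short steps, Python scripts to look and compute and a tool call to move; the robot and the scene stay as the last step left them, time stands still between calls to the robot, and variables do not carry over. Pictures are saved under pics/ and viewed, and the job is handed in when it is done.

Besides the shell and the picture viewer there is one more tool, called after ">>>" as name(argument=value, ...) on one line, values as JSON. move_arm: Moves the arm, as the interface text tells. Its arguments: {"type":"object","properties":{"series":{"type":"array"},"force":{"type":"number"}},"required":["series"]}

```bash
mkdir -p pics; ls; python3 - <<'E'
from bench import bot
import cv2,json
s=bot.sense();print(s)
for n in("side","top"):
    c=bot.camera(n);cv2.imwrite(f"pics/{n}0.png",c["img"][:,:,::-1]);print({k:(v if k!="img" else 0) for k,v in c.items()})
E
```

```text
pics
{'t': 0.0, 'q': array([-1.28998916e+00,  4.23834427e-01,  1.63068926e+00, -1.37716590e-05,
        1.08863109e+00, -1.89983150e-02]), 'qvel': array([-0.00096345,  0.00059841,  0.00016199,  0.00036878,  0.00206671,
        0.00180768]), 'effort': array([-2.05578312e-03, -5.44627869e+01, -2.73667842e+01,  6.40379498e-02,
        2.26049591e-02, -1.10508913e-04]), 'position': array([ 184.44843339, -596.5683203 ,  221.90601206]), 'tool_rot': array([-0.69910009, -0.10614992,  0.69925282, -0.10505591]), 'ft_force': array([-0.1614448 ,  0.08727812,  0.135216  ]), 'wrist_torque': array([-0.03273159, -0.00482845, -0.09703615]), 'opening': 0.9996281266902612}
{'img': 0, 'fx': 436.0106206665467, 'fy': 436.0106206665467, 'cx': 253.9724343720383, 'cy': 189.64244065958908, 'R': array([[-0.99683281, -0.07919363,  0.00726128],
       [-0.05036155,  0.55796506, -0.8283349 ],
       [ 0.0615473 , -0.82607709, -0.56018619]]), 't': array([ 582.86261164,  141.49994655, 1129.29022965])}
{'img': 0, 'fx': 370.3139281111249, 'fy': 370.3139281111249, 'cx': 249.7314942871725, 'cy': 193.3804346641079, 'R': array([[-0.0201023 , -0.99965231, -0.01706321],
       [-0.99776847,  0.02114545, -0.06333209],
       [ 0.06367088,  0.01575202, -0.99784663]]), 't': array([ -33.01057479,  581.17532878, 1216.39514816])}
```

View pics/side0.png

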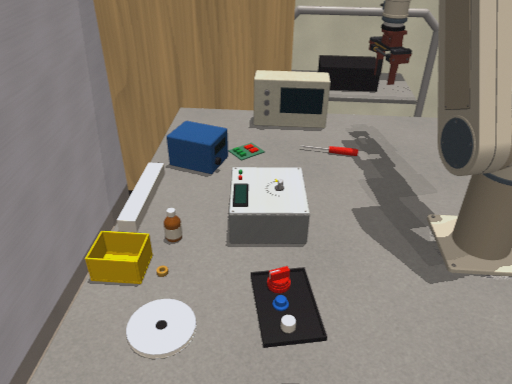

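View pics/top0.png

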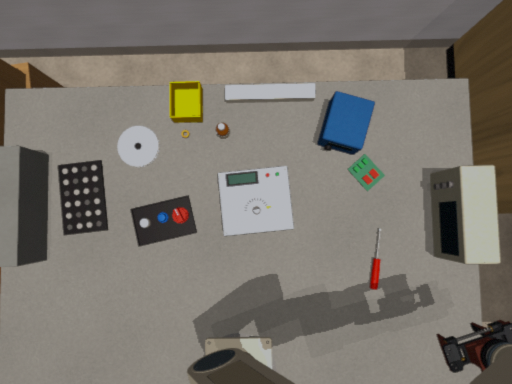

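The red knob is at about (180,215) in the top view and (279,282) in the side view. The shaft is at about (256,210) top and (280,186) side. I'll enlarge both.

```bash
python3 - <<'E'
import cv2,numpy as np
t=cv2.imread("pics/top0.png");s=cv2.imread("pics/side0.png")
def crop(im,x,y,w,h,k): return cv2.resize(im[y:y+h,x:x+w],None,fx=k,fy=k,interpolation=cv2.INTER_CUBIC)
a=crop(t,160,195,40,40,10);b=crop(t,232,188,50,40,10)
cv2.imwrite("pics/c1.png",np.hstack([a,b[:, :400]]))
cv2.imwrite("pics/c1.png",crop(t,160,195,40,40,14))
cv2.imwrite("pics/c2.png",crop(t,236,192,40,36,15))
cv2.imwrite("pics/c3.png",crop(s,255,255,50,45,13))
cv2.imwrite("pics/c4.png",crop(s,255,170,50,36,15))
E
```

```text
(no output)
```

View pics/c1.png

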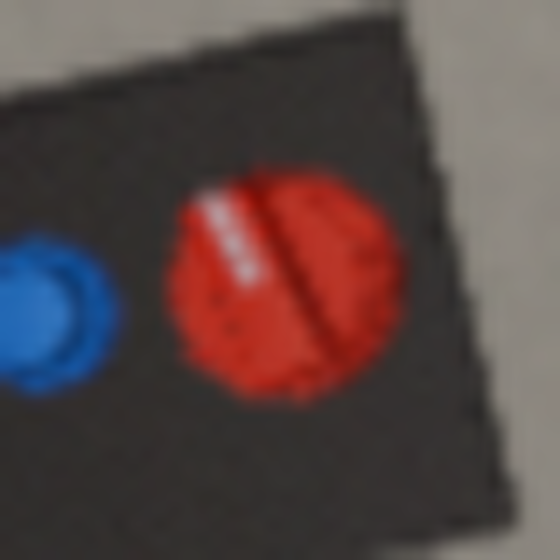

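View pics/c2.png

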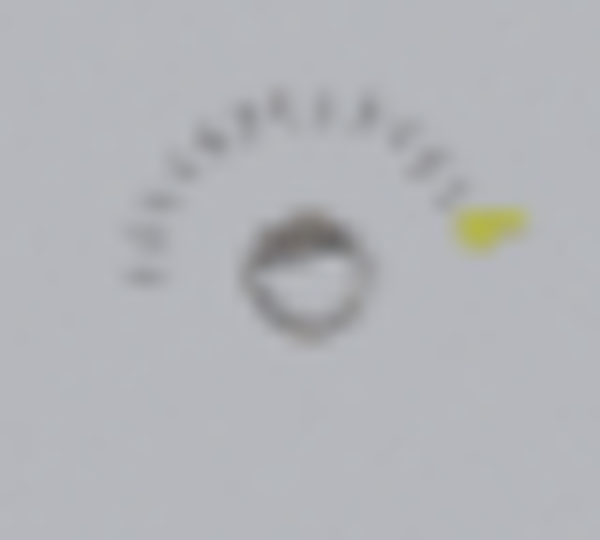

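View pics/c3.png

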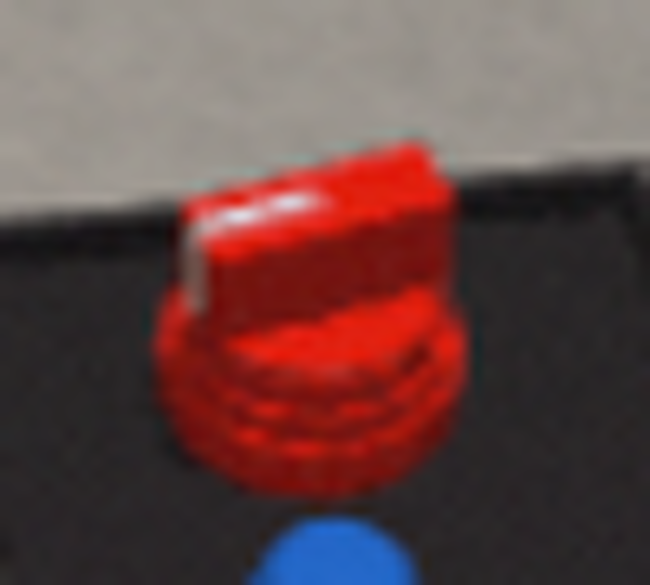

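View pics/c4.png

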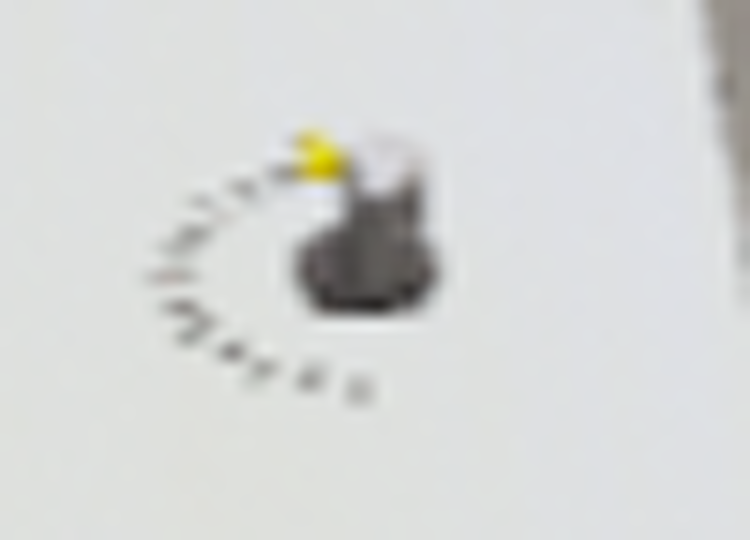

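Reading the crops:
- **Knob:** the white line runs from (174.9,208.8) to (178,215.2) in the top view.
- **Shaft:** its flat is the dark segment on the upper side of the top view, facing slightly left.
- **Mark:** the dot is at about (267.7,207.5).

Next I'll fit the knob silhouette in both views and the unit and shaft points.

```bash
cat > h.py <<'E'
import numpy as np,cv2
from scipy.optimize import minimize,least_squares
from scipy.spatial.transform import Rotation as Ro
CAM={'side':(436.0106206665467,253.9724343720383,189.64244065958908,np.array([[-0.99683281,-0.07919363,0.00726128],[-0.05036155,0.55796506,-0.8283349],[0.0615473,-0.82607709,-0.56018619]]),np.array([582.86261164,141.49994655,1129.29022965])),
'top':(370.3139281111249,249.7314942871725,193.3804346641079,np.array([[-0.0201023,-0.99965231,-0.01706321],[-0.99776847,0.02114545,-0.06333209],[0.06367088,0.01575202,-0.99784663]]),np.array([-33.01057479,581.17532878,1216.39514816]))}
def proj(c,P):
    f,cx,cy,R,t=CAM[c];q=np.atleast_2d(P)@R.T+t
    return np.c_[f*q[:,0]/q[:,2]+cx,f*q[:,1]/q[:,2]+cy]
def plane(c,u,v,z):
    f,cx,cy,R,t=CAM[c];d=R.T@np.array([(u-cx)/f,(v-cy)/f,1]);o=-R.T@t
    return o+d*(z-o[2])/d[2]
def tri(a,b):
    r=lambda X:np.r_[proj('side',X)[0]-a,proj('top',X)[0]-b]
    s=least_squares(r,plane('top',*b,50));return s.x,r(s.x)
th=np.linspace(0,2*np.pi,40,endpoint=False)
def knob(p):
    x,y,yaw,z=p
    sk=[[26*np.cos(a),26*np.sin(a),h] for h in(0,23) for a in th]
    ba=[[i*23,j*8,h] for i in(1,-1) for j in(1,-1) for h in(24,46)]
    R=Ro.from_euler('z',yaw).as_matrix()
    return np.array(sk)@R.T+[x,y,z],np.array(ba)@R.T+[x,y,z]
def sil(c,p,off,k,shape):
    m=np.zeros(shape,np.uint8)
    for P in knob(p):
        q=(proj(c,P)-off+0.5)*k
        cv2.fillConvexPoly(m,cv2.convexHull(q.astype(np.float32)).round().astype(np.int32),255)
    return m
def fit(imgs,p0,boxes,free=3):
    k=8;T={}
    for c,im in imgs.items():
        x,y,w,h=boxes[c];r=cv2.resize(im[y:y+h,x:x+w],None,fx=k,fy=k,interpolation=cv2.INTER_LINEAR).astype(int)
        b,g,rr=r[...,0],r[...,1],r[...,2]
        red=(rr-np.maximum(g,b)>45).astype(np.uint8)*255
        red=cv2.morphologyEx(red,cv2.MORPH_CLOSE,np.ones((15,15)))
        T[c]=(red,np.array([x,y]),red.shape)
    def cost(d):
        p=np.array(p0,float);p[:3]+=d[:3]*[1,1,.02];return sum(np.mean(sil(c,p,o,k,sh)!=m) for c,(m,o,sh) in T.items())
    best=min((minimize(cost,[a,b,e],method='Nelder-Mead',options=dict(initial_simplex=np.array([[a,b,e]]*4)+np.r_[np.zeros((1,3)),np.eye(3)*3])) for a in(-2,2) for b in(-2,2) for e in(-4,4)),key=lambda s:s.fun)
    p=np.array(p0,float);p[:3]+=best.x*[1,1,.02]
    return p,best.fun
def overlay(c,im,p,box,k,fn):
    x,y,w,h=box;o=cv2.resize(im[y:y+h,x:x+w],None,fx=k,fy=k,interpolation=cv2.INTER_CUBIC)
    for P in knob(p):
        q=(proj(c,P)-[x,y]+0.5)*k
        cv2.polylines(o,[cv2.convexHull(q.astype(np.float32)).astype(np.int32)],1,(0,255,0),1)
    cv2.imwrite(fn,o)
E
python3 - <<'E'
from h import *
t=cv2.imread("pics/top0.png");s=cv2.imread("pics/side0.png")
B={'top':(165,200,30,30),'side':(260,258,40,36)}
c0=plane('top',180.4,215.2,30);print(c0)
p,f=fit({'top':t,'side':s},[c0[0],c0[1],.46,4],B);print(p,f)
for c,i in(('top',t),('side',s)):
    pp,f=fit({c:i},p,B);print(c,pp,f)
overlay('top',t,p,B['top'],13,'pics/o1.png');overlay('side',s,p,B['side'],13,'pics/o2.png')
a=plane('top',174.9,208.8,50);b=plane('top',178,215.2,50);print('white',a,b,np.arctan2(*(a-b)[1::-1]))
off=lambda u,v,x,y,k:np.array([(u+.5)/k-.5+x,(v+.5)/k-.5+y])
tipT=off(310,277,236,192,15);tipS=off(390,166,255,170,15)
print('tip',tri(tipS,tipT),plane('top',*tipT,124),plane('side',*tipS,124))
dT=plane('top',*off(478,232,236,192,15),100);dS=plane('side',*off(322,158,255,170,15),100);print('dot',dT,dS)
E
```

```text
[512.32902865 185.02908387  30.        ]
[5.14117964e+02 1.89059965e+02 4.61037405e-01 4.00000000e+00] 0.03646267361111111
top [513.45580594 189.59908458   0.58593967   4.        ] 0.014548611111111111
side [5.13964638e+02 1.88626639e+02 4.41975317e-01 4.00000000e+00] 0.019466145833333334
white [533.28400295 198.70103737  50.        ] [512.31362837 188.75458616  50.        ] 0.442884928940997
tip (array([521.56685974, -65.29500153, 123.8886694 ]), array([-0.30040796, -0.02097898,  0.00422225,  0.34827748])) [522.62195195 -65.30452292 124.        ] [520.77652971 -65.09187312 124.        ]
dot [ 531.65450457 -100.25497451  100.        ] [ 533.29013118 -103.92573053  100.        ]
```

```bash
python3 - <<'E'
import cv2,numpy as np
a=cv2.imread("pics/o1.png");b=cv2.imread("pics/o2.png")
h=max(a.shape[0],b.shape[0]);f=lambda m:cv2.copyMakeBorder(m,0,h-m.shape[0],0,0,0)
o=np.hstack([f(a),f(b)]);print(o.shape);cv2.imwrite("pics/o3.png",cv2.resize(o,None,fx=.86,fy=.86))
t=cv2.imread("pics/top0.png");cv2.imwrite("pics/u.png",cv2.resize(t[160:242,212:298],None,fx=7,fy=7,interpolation=cv2.INTER_CUBIC))
E
```

```text
(468, 910, 3)
```

View pics/o3.png

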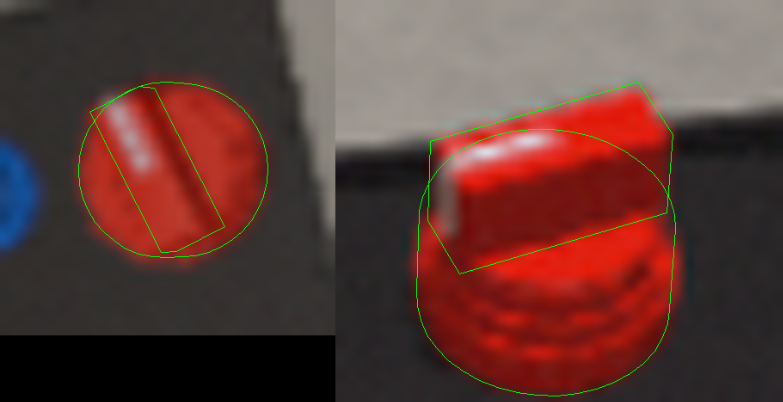

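View pics/u.png

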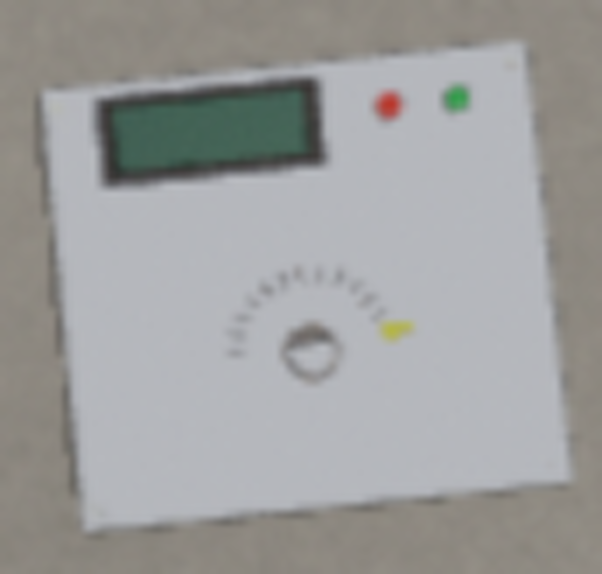

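```bash
cat >> h.py <<'E'
off=lambda u,v,x,y,k:np.array([(u+.5)/k-.5+x,(v+.5)/k-.5+y])
def st():
    from bench import bot
    return bot.sense()
def rel(target,s=None,knobyaw=None):
    """tool-axis shift (m) to world target TCP, and spin options (deg) so that the jaws are along knob y"""
    s=s or st();R=Ro.from_quat(s['tool_rot']).as_matrix()
    d=R.T@(np.array(target)-s['position'])/1000
    print('pos',s['position'].round(1),'xaxis',R[:,0].round(4),'jaw yaw',round(np.arctan2(R[1,1],R[0,1]),4),'q',s['q'].round(3),'F',s['ft_force'].round(2),'T',s['wrist_torque'].round(3),'op',round(s['opening']*87.8,1),'t',round(s['t'],2))
    print('linear',d.round(4))
    if knobyaw is not None:
        for k in(0,1):
            a=(knobyaw+np.pi/2+k*np.pi-np.arctan2(R[1,1],R[0,1])+np.pi)%(2*np.pi)-np.pi
            print('spin',np.degrees(-a).round(1))  # tool x down
E
python3 - <<'E'
from h import *
e=lambda a,b,z:(lambda d:np.arctan2(d[1],d[0]))(plane('top',*b,z)-plane('top',*a,z))
o=lambda u,v:off(u,v,212,160,7)
print('unit yaw',e(o(88,530),o(45,92),100),e(o(570,482),o(522,42),100),e(o(570,482),o(88,530),100)-np.pi/2,e(o(522,42),o(45,92),100)-np.pi/2)
q=lambda u,v:off(u,v,236,192,15)
print('flat yaw',e(q(350,248),q(255,268),124)-np.pi/2)
C=np.mean([plane('top',*o(*a),100) for a in((88,530),(45,92),(570,482),(522,42))],0);print(C)
rel([513,188,120],None,.45)
E
```

```text
unit yaw 0.08273131982801929 0.08148522512305426 0.07939179555043552 0.08278233110981659
flat yaw 0.18688918463607251
[553.14403231 -63.07027063 100.        ]
pos [ 184.5 -596.6  222. ] xaxis [-4.0e-04  1.3e-03 -1.0e+00] jaw yaw -1.271 q [-1.29   0.424  1.631 -0.     1.089 -0.019] F [ 0.72 -0.44 -0.28] T [-0.017 -0.025  0.03 ] op 87.9 t 0.1
linear [ 0.1029 -0.6525 -0.5456]
spin 171.4
spin -8.6
```

>>> move_arm(series=[{"linear": [0.002,-0.044,-0.036],"spin": -10,"claw": 0.0878},{"linear": [0.004,-0.088,-0.072],"spin": -20,"claw": 0.0878},{"linear": [0.006,-0.132,-0.108],"spin": -30,"claw": 0.0878},{"linear": [0.008,-0.176,-0.144],"spin": -40,"claw": 0.0878},{"linear": [0.01,-0.22,-0.18],"spin": -50,"claw": 0.0878}])

```text
t: 0.72
position: [291.7, -331.5, 212.1]
tool_rot: [0.588, 0.393, -0.588, 0.392]
ft_force: [0.2, -0.5, -0.1]
opening: 0.999
```

```bash
python3 -c "
from h import *
rel([513,188,140],None,.45)"
```

```text
pos [ 291.7 -331.5  212.1] xaxis [-4.0e-04  1.5e-03 -1.0e+00] jaw yaw -0.3931 q [-8.770e-01  1.670e-01  2.028e+00  1.000e-03  9.490e-01 -4.840e-01] F [ 0.2  -0.49 -0.07] T [-0.017 -0.097 -0.008] op 87.7 t 0.72
linear [ 0.0728  0.0055 -0.5645]
spin -138.3
spin 41.7
```

>>> move_arm(series=[{"linear": [0.0,0.0,-0.055],"spin": -10.5,"claw": 0.0878},{"linear": [0.0,0.001,-0.11],"spin": -21,"claw": 0.0878},{"linear": [0.0,0.002,-0.165],"spin": -31.5,"claw": 0.0878},{"linear": [0.0,0.003,-0.22],"spin": -42,"claw": 0.0878},{"linear": [0.0,0.003,-0.275],"spin": -52.5,"claw": 0.0878}])

```text
t: 1.35
position: [400.3, -76.9, 212.5]
tool_rot: [0.352, 0.614, -0.351, 0.613]
ft_force: [0.4, -0.5, 0.6]
opening: 1.001
```

```bash
python3 -c "
from h import *
rel([513,188,140],None,.45)"
```

```text
pos [400.3 -76.9 212.5] xaxis [ 0.      0.0014 -1.    ] jaw yaw 0.5292 q [-2.200e-01  1.120e-01  2.093e+00  2.000e-03  9.370e-01 -7.500e-01] F [ 0.41 -0.51  0.59] T [-0.073 -0.111 -0.043] op 87.9 t 1.35
linear [ 0.0729  0.231  -0.1717]
spin -85.5
spin 94.5
```

>>> move_arm(series=[{"linear": [0.0,0.046,-0.034],"spin": -10.5,"claw": 0.06},{"linear": [0.0,0.092,-0.068],"spin": -21,"claw": 0.06},{"linear": [0.01,0.138,-0.102],"spin": -31.5,"claw": 0.06},{"linear": [0.03,0.185,-0.136],"spin": -42,"claw": 0.06},{"linear": [0.05,0.231,-0.172],"spin": -52.5,"claw": 0.06}])

```text
t: 1.98
position: [513.4, 190.2, 162.2]
tool_rot: [0.043, 0.706, -0.042, 0.706]
ft_force: [-0.2, 0.4, 0.4]
opening: 0.68
```

```bash
python3 -c "
from h import *
rel([513,188,100],None,.45)"
```

```text
pos [513.4 190.2 162.2] xaxis [ 4.0e-04  1.4e-03 -1.0e+00] jaw yaw 1.4517 q [ 0.332  0.391  1.848  0.002  0.902 -1.12 ] F [-0.22  0.39  0.43] T [ 0.051 -0.143  0.027] op 59.7 t 1.98
linear [ 0.0622 -0.0023 -0.0001]
spin -32.6
spin 147.4
```

>>> move_arm(series=[{"linear": [0.02,-0.001,0.0],"spin": -10.5,"claw": 0.06},{"linear": [0.05,-0.002,0.0],"spin": -21,"claw": 0.06},{"linear": [0.08,-0.002,0.0],"spin": -32.6,"claw": 0.06},{"linear": [0.08,-0.002,0.0],"spin": -32.6,"claw": 0.06}])

```text
t: 2.48
position: [511.3, 187.8, 80.2]
tool_rot: [-0.157, 0.691, 0.158, 0.688]
ft_force: [0.1, -0.2, 0.5]
opening: 0.68
```

```bash
cat > look.py <<'E'
from h import *;import sys
from bench import bot
n=sys.argv[1];P=[float(v) for v in sys.argv[2:5]]
o=[]
for c in('side','top'):
    im=np.ascontiguousarray(bot.camera(c)['img'][:,:,::-1]);cv2.imwrite(f'pics/{n}_{c}.png',im)
    u,v=proj(c,P)[0].astype(int);x=min(max(u-25,0),512-50);y=min(max(v-27,0),384-54)
    o.append(cv2.resize(im[y:y+54,x:x+50],(400,432),interpolation=cv2.INTER_CUBIC));print(c,'crop',x,y,'k8')
cv2.imwrite(f'pics/{n}.png',np.hstack(o))
E
python3 look.py d1 513 188 40;python3 -c "
from h import *
rel([513,188,31],None,.45)"
```

```text
side crop 254 245 k8
top crop 153 187 k8
pos [513.3 188.4  82.6] xaxis [ 1.0e-04  1.3e-03 -1.0e+00] jaw yaw 2.0174 q [ 0.329  0.514  1.888  0.002  0.739 -1.689] F [ 0.95 -0.51  0.59] T [ 0.123 -0.133  0.028] op 59.6 t 2.58
linear [ 0.0516 -0.0003 -0.0004]
spin -0.2
spin 179.8
```

View pics/d1.png

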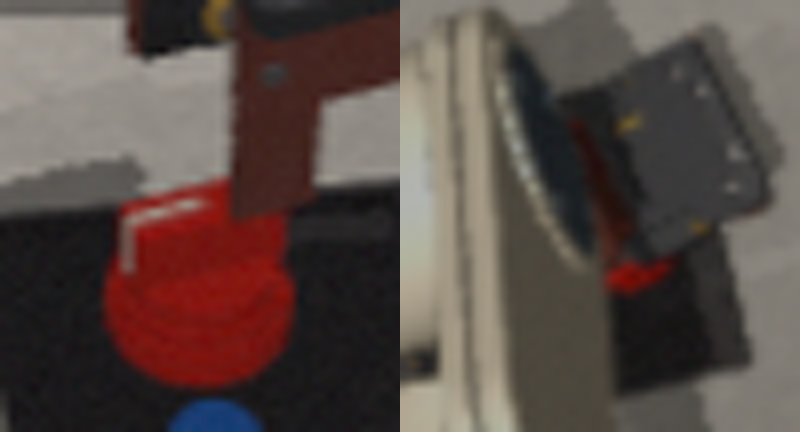

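```bash
python3 -c "
from h import *
j=np.array([np.cos(2.0174),np.sin(2.0174),0]);k=np.array([-j[1],j[0],0])
for d in (30,57):
  for e in(-10,10):
    print(d,e,((proj('side',np.array([513.3,188.4,82.6])+d*j+e*k)[0])-[254,245])*8)
print((proj('side',knob([513,188,.45,4])[1])-[254,245])*8)
"
```

```text
30 -10 [217.81345294 193.02673202]
30 10 [285.76154266 174.41385176]
57 -10 [259.87896517 261.7681538 ]
57 10 [329.09303365 242.28165612]
[[136.4269264  293.1747526 ]
 [138.75093798 236.66934555]
 [114.28111869 254.41307764]
 [116.29636291 198.1318838 ]
 [285.45034999 250.82699142]
 [289.61832502 194.5955082 ]
 [261.78131649 213.12609502]
 [265.60298362 157.12544796]]
```

The side view shows the finger and bar in line. The bar's pointer end (x≈128) and right end (x≈287) match the prediction to within a pixel, so I'll descend and close.

>>> move_arm(series=[{"linear": [0.025,0.0,0.0],"spin": 0,"claw": 0.045},{"linear": [0.045,0.0,0.0],"spin": 0,"claw": 0.045},{"linear": [0.051,0.0,0.0],"spin": 0,"claw": 0.045},{"linear": [0.051,0.0,0.0],"spin": 0,"claw": 0.045}])

```text
t: 3.08
position: [513.8, 188.6, 32.4]
tool_rot: [-0.156, 0.689, 0.157, 0.69]
ft_force: [-0.1, 0.1, 0.4]
opening: 0.51
```

```bash
python3 -c "
from h import *
rel([513,188,31],None,.45)"
```

```text
pos [513.8 188.6  32.4] xaxis [ 0.001   0.0016 -1.    ] jaw yaw 2.0161 q [ 0.329  0.601  1.898  0.002  0.64  -1.688] F [-0.07  0.13  0.39] T [ 0.087 -0.172  0.018] op 44.7 t 3.08
linear [ 0.0014 -0.0001 -0.001 ]
spin -0.3
spin 179.7
```

>>> move_arm(series=[{"linear": [0.001,0.0,0.0],"spin": 0,"claw": 0.03},{"linear": [0.001,0.0,0.0],"spin": 0,"claw": 0.018},{"linear": [0.001,0.0,0.0],"spin": 0,"claw": 0.014},{"linear": [0.001,0.0,0.0],"spin": 0,"claw": 0.01},{"linear": [0.001,0.0,0.0],"spin": 0,"claw": 0.01}], force=30)

```text
t: 3.7
position: [514.1, 188.6, 31.7]
tool_rot: [-0.156, 0.689, 0.157, 0.69]
ft_force: [-0.6, 0.3, 5.2]
opening: 0.186
```

```bash
python3 -c "
from h import *
rel([513,188,131],None,.45)"
```

```text
pos [514.1 188.6  31.7] xaxis [ 0.0015  0.0017 -1.    ] jaw yaw 2.0161 q [ 0.329  0.602  1.898  0.002  0.639 -1.688] F [-0.59  0.26  5.17] T [-0.054 -0.099 -0.045] op 16.3 t 3.7
linear [-0.0993 -0.     -0.001 ]
spin -0.3
spin 179.7
```

>>> move_arm(series=[{"linear": [-0.02,0.0,0.0],"spin": 0,"claw": 0.01},{"linear": [-0.06,0.0,0.0],"spin": 0,"claw": 0.01},{"linear": [-0.105,0.0,0.0],"spin": 0,"claw": 0.01},{"linear": [-0.145,0.0,0.0],"spin": 0,"claw": 0.01},{"linear": [-0.145,0.0,0.0],"spin": 0,"claw": 0.01}])

```text
t: 4.32
position: [515.5, 189.0, 179.2]
tool_rot: [-0.155, 0.687, 0.157, 0.692]
ft_force: [-0.0, 0.4, -3.5]
opening: 0.181
```

```bash
python3 look.py l1 514 188 160;python3 -c "
from h import *
rel([522,-65,176],None,.187)"
```

```text
side crop 255 204 k8
top crop 145 187 k8
pos [513.1 188.1 175.8] xaxis [ 4.0e-04  1.4e-03 -1.0e+00] jaw yaw 2.016 q [ 3.290e-01  3.700e-01  1.841e+00  1.000e-03  9.290e-01 -1.688e+00] F [-0.04 -0.29 -2.67] T [ 0.124 -0.132  0.038] op 15.7 t 4.42
linear [-0.0005 -0.2323 -0.101 ]
spin 14.8
spin -165.2
```

View pics/l1.png

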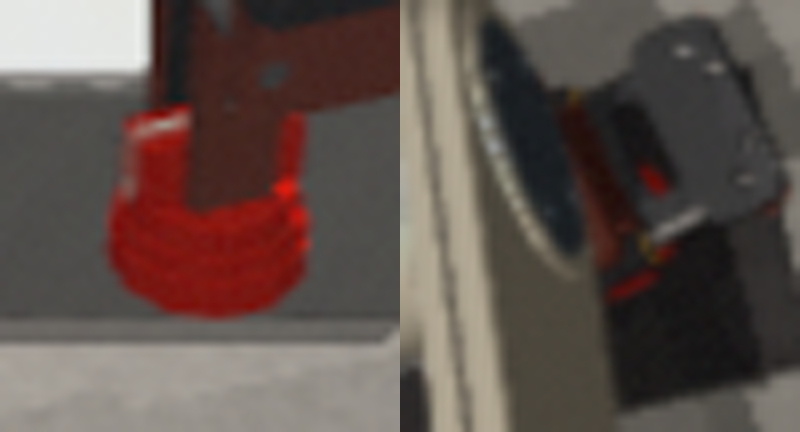

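```bash
cat > cmp.py <<'E'
from h import *;import sys
n=sys.argv[1];p=[float(v) for v in sys.argv[2:6]];x,y=int(sys.argv[6]),int(sys.argv[7])
overlay('side',cv2.imread(f'pics/{n}_side.png'),p,(x,y,50,54),11,f'pics/{n}_ov.png')
E
python3 cmp.py l1 513.1 188.1 .445 148 255 204
```

```text
(no output)
```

View pics/l1_ov.png

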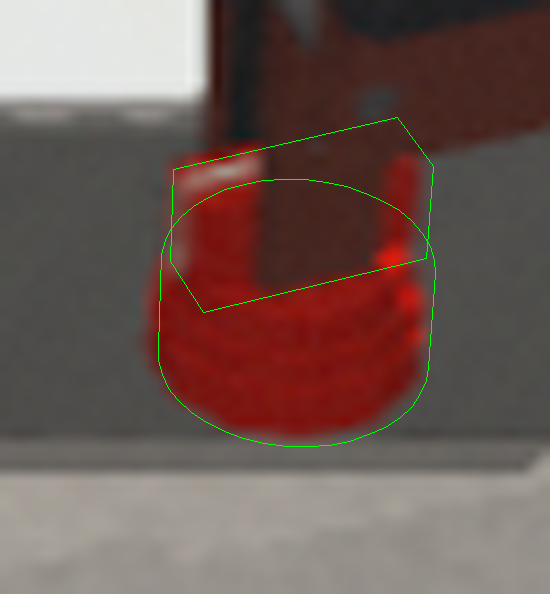

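```bash
python3 -c "
from h import *
j=np.array([np.cos(2.016),np.sin(2.016),0]);k=np.array([-j[1],j[0],0])
for d in (8,16,20,24):
    a=[((proj('side',np.array([513.1,188.1,175.8])+d*j+e*k)[0])-[255,204]+.5)*11 for e in(-10,10)]
    print(d,np.round(a,0))
"
```

```text
8 [[268. 281.]
 [365. 257.]]
16 [[285. 307.]
 [383. 283.]]
20 [[294. 320.]
 [392. 296.]]
24 [[303. 333.]
 [401. 308.]]
```

The offset in that overlay is explained by the arm still settling when the picture was taken: it was 3.4 mm higher and 2.4 mm further in x at that moment. The knob is centred in the grip. Next I'll move over the shaft.

>>> move_arm(series=[{"linear": [0.0,-0.05,-0.022],"spin": 4,"claw": 0.01},{"linear": [0.0,-0.1,-0.044],"spin": 8,"claw": 0.01},{"linear": [0.0,-0.15,-0.066],"spin": 12,"claw": 0.01},{"linear": [0.0,-0.2,-0.087],"spin": 14.8,"claw": 0.01},{"linear": [0.0,-0.232,-0.101],"spin": 14.8,"claw": 0.01}])

```text
t: 5.05
position: [520.3, -66.8, 173.1]
tool_rot: [-0.064, 0.705, 0.066, 0.703]
ft_force: [0.1, 0.0, -2.7]
opening: 0.178
```

```bash
python3 -c "
from h import *
rel([521.6,-65.3,162],None,.187)"
```

```text
pos [520.3 -66.8 173.1] xaxis [-0.0037  0.0019 -1.    ] jaw yaw 1.7557 q [-0.151  0.346  1.887  0.002  0.912 -1.908] F [ 0.11  0.03 -2.7 ] T [ 0.04  -0.174 -0.015] op 15.6 t 5.05
linear [0.0111 0.0012 0.0016]
spin -0.1
spin 179.9
```

>>> move_arm(series=[{"linear": [0.006,0.001,0.0016],"spin": 0,"claw": 0.01},{"linear": [0.015,0.001,0.0016],"spin": 0,"claw": 0.01},{"linear": [0.017,0.001,0.0016],"spin": 0,"claw": 0.01},{"linear": [0.017,0.001,0.0016],"spin": 0,"claw": 0.01}])

```text
t: 5.55
position: [521.3, -64.5, 155.5]
tool_rot: [-0.065, 0.706, 0.067, 0.702]
ft_force: [0.1, -0.3, -3.1]
opening: 0.177
```

```bash
python3 look.py s1 521 -65 130;python3 -c "
from h import *
rel([521.6,-65.3,148],None,.187)"; python3 cmp.py s1 521.6 -65.3 .187 128 255 165
```

```text
side crop 255 151 k8
top crop 231 183 k8
pos [521.7 -64.8 156.2] xaxis [-0.0035  0.0019 -1.    ] jaw yaw 1.7569 q [-0.147  0.373  1.896  0.002  0.877 -1.905] F [-0.15 -0.11 -2.32] T [ 0.094 -0.105  0.03 ] op 15.8 t 5.65
linear [ 0.0082 -0.0005 -0.0002]
spin -0.1
spin 179.9
```

View pics/s1.png

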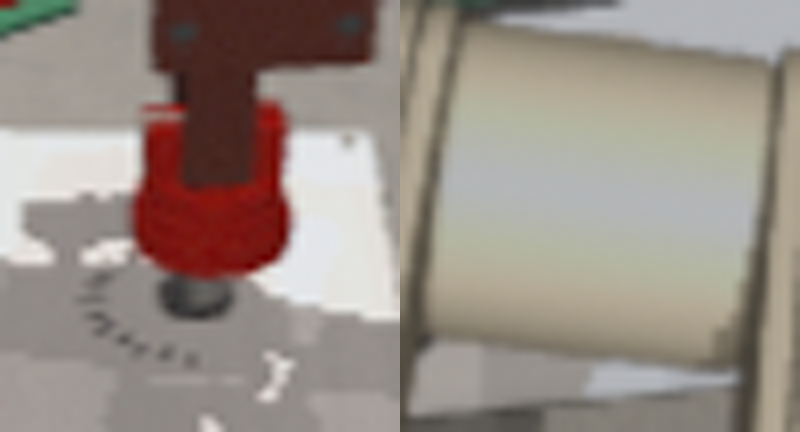

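View pics/s1_ov.png

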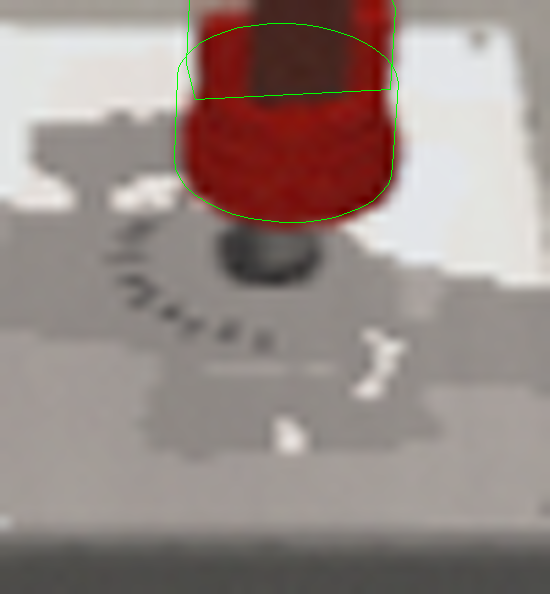

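```bash
python3 -c "
from h import *
for z in (100,104,124,128,151): print(z,(proj('side',[521.6,-65.3,z])[0]-[255,165]+.5)*11, (proj('side',[521.6,-65.3,z])[0]-[255,170]+.5)*15)
for d in([1,0,0],[0,1,0]):print((proj('side',np.array([521.6,-65.3,124])+d)-proj('side',[521.6,-65.3,124]))*11)
"
python3 - <<'E'
import cv2
s=cv2.imread("pics/side0.png");t=cv2.imread("pics/s1_side.png")
import numpy as np
f=lambda m:cv2.resize(m[165:205,263:298],None,fx=11,fy=11,interpolation=cv2.INTER_CUBIC)
o=np.hstack([f(s),f(t)])
for u in range(0,o.shape[1],55): cv2.line(o,(u,0),(u,6),(0,0,255),1)
cv2.imwrite("pics/sh.png",o);print(o.shape)
E
```

```text
100 [278.87359704 259.86468855] [380.28217778 279.36093893]
104 [279.5452827  246.09845499] [381.19811278 260.58880226]
124 [282.94311528 176.45969469] [385.83152084 165.6268564 ]
128 [283.63067074 162.36820887] [386.76909647 146.41119391]
151 [287.63699638  80.25835086] [392.23226779  34.44320572]
[[-4.18758469 -0.20540313]]
[[-0.12339683  2.26485852]]
(440, 770, 3)
```

View pics/sh.png

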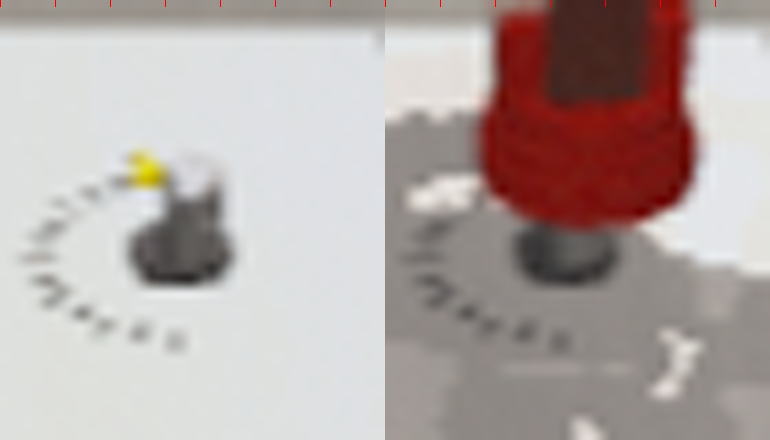

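In the side view the shaft column is off-centre because it is a D: the collar centre puts its axis about 3 mm further in +x than my first estimate. I'll correct to x≈524 and descend, watching the force.

```bash
python3 -c "
from h import *
print(plane('top',*off(307.5,276.5,236,192,15),103))
rel([524,-65.5,148],None,.187)"
```

```text
[523.12448112 -64.80711508 103.        ]
pos [521.7 -64.8 156.2] xaxis [-0.0035  0.0019 -1.    ] jaw yaw 1.7569 q [-0.147  0.373  1.896  0.002  0.877 -1.905] F [-0.15 -0.11 -2.32] T [ 0.094 -0.105  0.03 ] op 15.8 t 5.65
linear [ 0.0081 -0.0012  0.0021]
spin -0.1
spin 179.9
```

>>> move_arm(series=[{"linear": [0.002,-0.0008,0.002],"spin": 0,"claw": 0.01},{"linear": [0.005,-0.0008,0.002],"spin": 0,"claw": 0.01},{"linear": [0.008,-0.0008,0.002],"spin": 0,"claw": 0.01},{"linear": [0.008,-0.0008,0.002],"spin": 0,"claw": 0.01}])

```text
t: 6.15
position: [523.6, -65.2, 147.8]
tool_rot: [-0.065, 0.705, 0.066, 0.703]
ft_force: [1.0, 0.9, -2.5]
opening: 0.182
```

>>> move_arm(series=[{"linear": [0.0015,0.0,0.0],"spin": 0,"claw": 0.01},{"linear": [0.003,0.0,0.0],"spin": 0,"claw": 0.01},{"linear": [0.003,0.0,0.0],"spin": 0,"claw": 0.01}])

```text
t: 6.52
position: [523.7, -65.3, 144.8]
tool_rot: [-0.065, 0.705, 0.066, 0.703]
ft_force: [0.5, -0.6, -1.4]
opening: 0.183
```

```bash
python3 -c "
from h import *
rel([524,-65.5,144],None,.187)"
```

```text
pos [523.7 -65.3 144.8] xaxis [-0.004   0.0018 -1.    ] jaw yaw 1.7568 q [-0.147  0.393  1.898  0.002  0.855 -1.905] F [ 0.53 -0.59 -1.43] T [-0.053 -0.121 -0.023] op 16.1 t 6.53
linear [ 0.0008 -0.0003  0.0003]
spin -0.1
spin 179.9
```

>>> move_arm(series=[{"linear": [0.001,0.0,0.0],"spin": 0,"claw": 0.01},{"linear": [0.002,0.0,0.0],"spin": 0,"claw": 0.01},{"linear": [0.002,0.0,0.0],"spin": 0,"claw": 0.01}])

```text
t: 6.9
position: [524.2, -65.6, 143.2]
tool_rot: [-0.065, 0.705, 0.066, 0.703]
ft_force: [0.1, -2.9, 2.1]
opening: 0.181
```

>>> move_arm(series=[{"linear": [0.0005,-0.0006,0.0],"spin": 0,"claw": 0.01},{"linear": [0.001,-0.001,0.0],"spin": 0,"claw": 0.01},{"linear": [0.001,-0.001,0.0],"spin": 0,"claw": 0.01}])

```text
t: 7.28
position: [524.4, -66.4, 141.9]
tool_rot: [-0.065, 0.705, 0.066, 0.703]
ft_force: [1.3, 1.5, -2.2]
opening: 0.181
```

>>> move_arm(series=[{"linear": [0.001,0.0,0.0],"spin": 0,"claw": 0.01},{"linear": [0.002,0.0,0.0],"spin": 0,"claw": 0.01},{"linear": [0.002,0.0,0.0],"spin": 0,"claw": 0.01}])

```text
t: 7.65
position: [524.4, -66.3, 139.8]
tool_rot: [-0.065, 0.705, 0.066, 0.703]
ft_force: [2.6, 1.1, -3.0]
opening: 0.182
```

>>> move_arm(series=[{"linear": [0.001,0.0,0.0005],"spin": 0,"claw": 0.01},{"linear": [0.002,0.0,0.0005],"spin": 0,"claw": 0.01},{"linear": [0.003,0.0,0.0005],"spin": 0,"claw": 0.01},{"linear": [0.003,0.0,0.0005],"spin": 0,"claw": 0.01}])

```text
t: 8.15
position: [524.6, -66.3, 136.7]
tool_rot: [-0.065, 0.705, 0.066, 0.703]
ft_force: [-0.8, -1.1, -2.6]
opening: 0.179
```

```bash
python3 look.py s2 524 -66 120;python3 -c "
from h import *
rel([524,-65.5,135],None,.187)"
```

```text
side crop 254 154 k8
top crop 231 182 k8
pos [524.6 -66.3 136.7] xaxis [-0.0033  0.0016 -1.    ] jaw yaw 1.7567 q [-0.149  0.407  1.901  0.002  0.837 -1.907] F [-1.   -1.24 -2.02] T [-0.2   -0.017  0.009] op 15.6 t 8.25
linear [ 0.0017  0.0009 -0.0005]
spin -0.1
spin 179.9
```

View pics/s2.png

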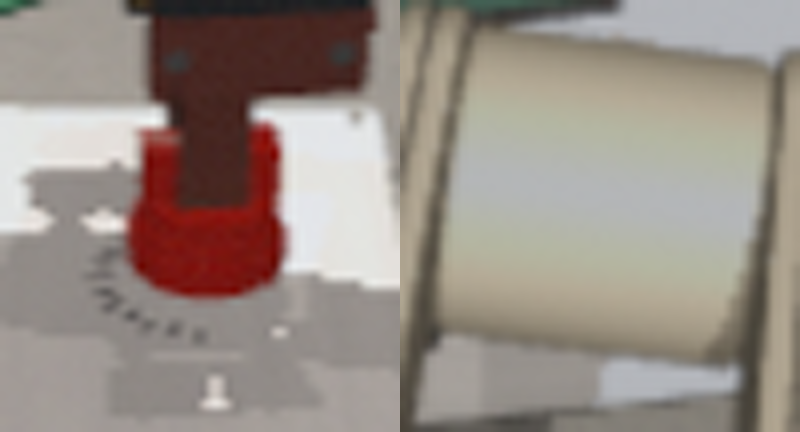

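It slides freely: the knob is down to about 9 mm above the panel with no upward force. Next I'll push gently through the detent.

>>> move_arm(series=[{"linear": [0.001,0.0,0.0],"spin": 0,"claw": 0.01},{"linear": [0.002,0.0,0.0],"spin": 0,"claw": 0.01},{"linear": [0.003,0.0,0.0],"spin": 0,"claw": 0.01}], force=45)

```text
t: 8.62
position: [524.6, -66.3, 133.7]
tool_rot: [-0.065, 0.705, 0.066, 0.703]
ft_force: [0.3, -1.4, -0.6]
opening: 0.18
```

>>> move_arm(series=[{"linear": [0.001,0.0,0.0],"spin": 0,"claw": 0.01},{"linear": [0.002,0.0,0.0],"spin": 0,"claw": 0.01},{"linear": [0.002,0.0,0.0],"spin": 0,"claw": 0.01}])

```text
t: 9.0
position: [524.5, -66.3, 131.4]
tool_rot: [-0.065, 0.705, 0.066, 0.703]
ft_force: [1.5, -1.9, -2.7]
opening: 0.177
```

>>> move_arm(series=[{"linear": [0.001,0.0,0.0],"spin": 0,"claw": 0.01},{"linear": [0.002,0.0,0.0],"spin": 0,"claw": 0.01},{"linear": [0.002,0.0,0.0],"spin": 0,"claw": 0.01}])

```text
t: 9.38
position: [524.5, -66.2, 129.3]
tool_rot: [-0.065, 0.705, 0.066, 0.703]
ft_force: [0.7, -0.9, -2.9]
opening: 0.18
```

>>> move_arm(series=[{"linear": [0.0005,0.0,0.0],"spin": 0,"claw": 0.01},{"linear": [0.001,0.0,0.0],"spin": 0,"claw": 0.01},{"linear": [0.001,0.0,0.0],"spin": 0,"claw": 0.01}])

```text
t: 9.75
position: [524.7, -66.2, 128.6]
tool_rot: [-0.065, 0.705, 0.066, 0.703]
ft_force: [-0.4, -0.2, 3.3]
opening: 0.179
```

```bash
python3 look.py s3 524 -66 120;python3 -c "
from h import *
rel([524,-65.5,135],None,.187)"; python3 cmp.py s3 524 -66 .187 101 254 160
```

```text
side crop 254 154 k8
top crop 231 182 k8
pos [524.7 -66.2 128.6] xaxis [-0.0031  0.0018 -1.    ] jaw yaw 1.7566 q [-0.149  0.419  1.905  0.002  0.82  -1.907] F [-1.42 -0.45  3.63] T [-0.009  0.169 -0.024] op 15.8 t 9.85
linear [-0.0064  0.0008 -0.0006]
spin -0.1
spin 179.9
```

View pics/s3_ov.png

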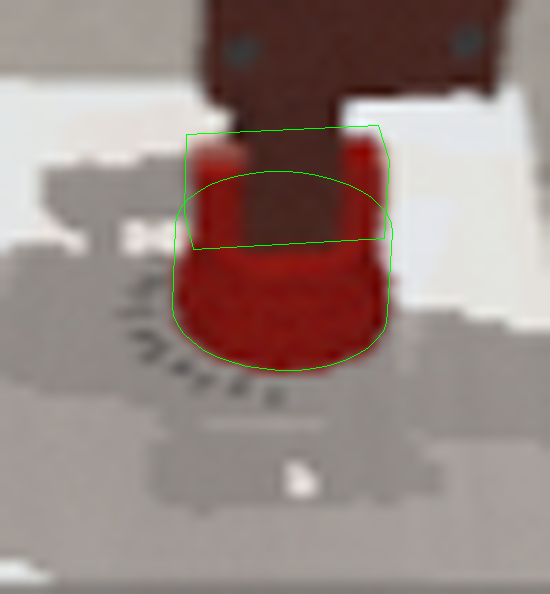

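>>> move_arm(series=[{"linear": [0.0005,0.0,0.0],"spin": 0,"claw": 0.01},{"linear": [0.001,0.0,0.0],"spin": 0,"claw": 0.01},{"linear": [0.001,0.0,0.0],"spin": 0,"claw": 0.01}])

```text
t: 10.22
position: [524.8, -66.2, 128.6]
tool_rot: [-0.065, 0.705, 0.066, 0.703]
ft_force: [-2.7, -0.7, 11.9]
opening: 0.181
```

The knob hits a firm stop at TCP z 128.6 with about 14 N net, against 128.7 expected for home. Now I'll turn it clockwise by 86°, which is positive spin.

>>> move_arm(series=[{"linear": [0.0,0.0,0.0],"spin": 3,"claw": 0.01},{"linear": [0.0,0.0,0.0],"spin": 9,"claw": 0.01},{"linear": [0.0,0.0,0.0],"spin": 16,"claw": 0.01},{"linear": [0.0,0.0,0.0],"spin": 22,"claw": 0.01},{"linear": [0.0,0.0,0.0],"spin": 22,"claw": 0.01}])

```text
t: 10.85
position: [525.4, -66.7, 128.7]
tool_rot: [0.07, 0.704, -0.069, 0.703]
ft_force: [2.1, -3.5, -0.0]
opening: 0.179
```

```bash
python3 -c "
from h import *
rel([524.7,-66.2,128.6],None,-1.318)"
```

```text
pos [525.4 -66.7 128.7] xaxis [-0.0014  0.001  -1.    ] jaw yaw 1.3738 q [-1.490e-01  4.200e-01  1.905e+00  1.000e-03  8.190e-01 -1.524e+00] F [ 2.07 -3.52 -0.01] T [-0.732 -0.466  0.045] op 15.8 t 10.85
linear [ 0.0001  0.0003 -0.0008]
spin 64.2
spin -115.8
```

>>> move_arm(series=[{"linear": [0.0,0.0,0.0],"spin": 7,"claw": 0.01},{"linear": [0.0,0.0,0.0],"spin": 14,"claw": 0.01},{"linear": [0.0,0.0,0.0],"spin": 21,"claw": 0.01},{"linear": [0.0,0.0,0.0],"spin": 28,"claw": 0.01},{"linear": [0.0,0.0,0.0],"spin": 32,"claw": 0.01}])

```text
t: 11.48
position: [525.6, -67.5, 128.7]
tool_rot: [0.26, 0.658, -0.261, 0.657]
ft_force: [0.0, -7.0, 0.1]
opening: 0.18
```

```bash
python3 -c "
from h import *
rel([525,-66.5,128.6],None,-1.318)"
```

```text
pos [525.6 -67.5 128.7] xaxis [-1.e-03 -3.e-04 -1.e+00] jaw yaw 0.8156 q [-1.500e-01  4.200e-01  1.905e+00 -1.000e-03  8.180e-01 -9.650e-01] F [ 0.04 -7.04  0.11] T [-1.185 -0.169  0.083] op 15.8 t 11.47
linear [ 0.0001  0.0003 -0.0011]
spin 32.2
spin -147.8
```

>>> move_arm(series=[{"linear": [0.0,-0.0005,0.0005],"spin": 7,"claw": 0.01},{"linear": [0.0,-0.0006,0.0006],"spin": 14,"claw": 0.01},{"linear": [0.0,-0.0006,0.0006],"spin": 22,"claw": 0.01},{"linear": [0.0,-0.0006,0.0006],"spin": 30,"claw": 0.01},{"linear": [0.0,-0.0006,0.0006],"spin": 32.2,"claw": 0.01}])

```text
t: 12.1
position: [525.1, -68.5, 128.7]
tool_rot: [0.432, 0.56, -0.433, 0.559]
ft_force: [-1.2, -3.1, 2.5]
opening: 0.182
```

>>> move_arm(series=[{"linear": [0.0,0.0,0.0],"spin": 0,"claw": 0.01},{"linear": [0.0,0.0,0.0],"spin": 0,"claw": 0.01}])

```text
t: 12.35
position: [525.1, -68.6, 128.7]
tool_rot: [0.431, 0.56, -0.433, 0.559]
ft_force: [-0.5, -2.1, 2.0]
opening: 0.179
```

```bash
python3 look.py t1 525 -66 120; python3 -c "
from h import *
rel([525,-66.5,128.6],None,-1.318)"
```

```text
side crop 253 154 k8
top crop 231 182 k8
pos [525.1 -68.5 128.7] xaxis [-2.2e-03 -7.0e-04 -1.0e+00] jaw yaw 0.2552 q [-1.520e-01  4.200e-01  1.905e+00 -1.000e-03  8.190e-01 -4.060e-01] F [-1.35 -2.78  1.96] T [-0.423  0.016  0.074] op 15.7 t 12.45
linear [ 0.0001  0.0005 -0.002 ]
spin 0.1
spin -179.9
```

View pics/t1.png

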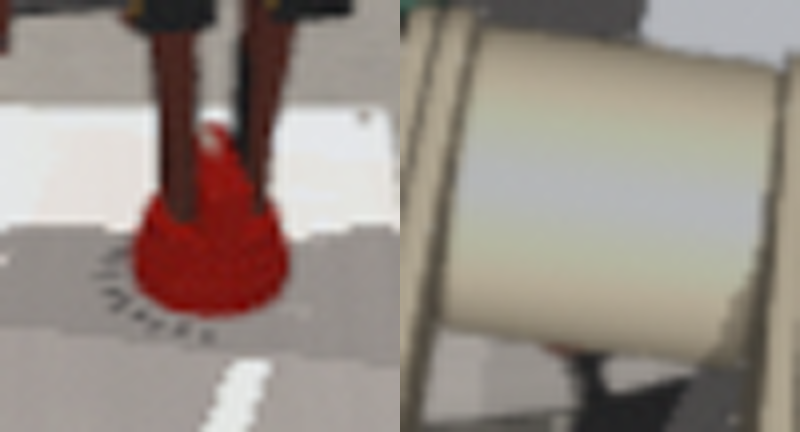

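The pointer faces away from the side camera along the mark direction, and the knob yaw is -1.316. Releasing now.

>>> move_arm(series=[{"linear": [0.0,0.0,0.0],"spin": 0,"claw": 0.017},{"linear": [0.0,0.0,0.0],"spin": 0,"claw": 0.025},{"linear": [0.0,0.0,0.0],"spin": 0,"claw": 0.04},{"linear": [0.0,0.0,0.0],"spin": 0,"claw": 0.05},{"linear": [0.0,0.0,0.0],"spin": 0,"claw": 0.05}])

```text
t: 13.08
position: [525.1, -68.5, 128.7]
tool_rot: [0.432, 0.56, -0.433, 0.559]
ft_force: [0.6, 0.2, 0.8]
opening: 0.557
```

>>> move_arm(series=[{"linear": [-0.03,0.0,0.0],"spin": 0,"claw": 0.05},{"linear": [-0.08,0.0,0.0],"spin": 0,"claw": 0.05},{"linear": [-0.13,0.0,0.0],"spin": 0,"claw": 0.05},{"linear": [-0.13,0.0,0.05],"spin": 0,"claw": 0.05},{"linear": [-0.13,0.0,0.11],"spin": 0,"claw": 0.05}])

```text
t: 13.7
position: [553.8, -175.4, 260.0]
tool_rot: [0.431, 0.56, -0.432, 0.56]
ft_force: [0.0, 0.4, 0.6]
opening: 0.574
```

```bash
python3 look.py f1 525 -66 120; python3 -c "
from h import *
rel([525,-66.5,128.6],None,-1.318)"
```

```text
side crop 253 154 k8
top crop 231 182 k8
pos [ 554.4 -179.3  259.1] xaxis [-1.0e-04 -2.6e-03 -1.0e+00] jaw yaw 0.2518 q [-0.332  0.321  1.693 -0.003  1.127 -0.583] F [-0.2   0.68 -0.19] T [-0.116 -0.041 -0.048] op 50.0 t 13.8
linear [ 0.1302 -0.0002 -0.1169]
spin -0.1
spin 179.9
```

View pics/f1.png

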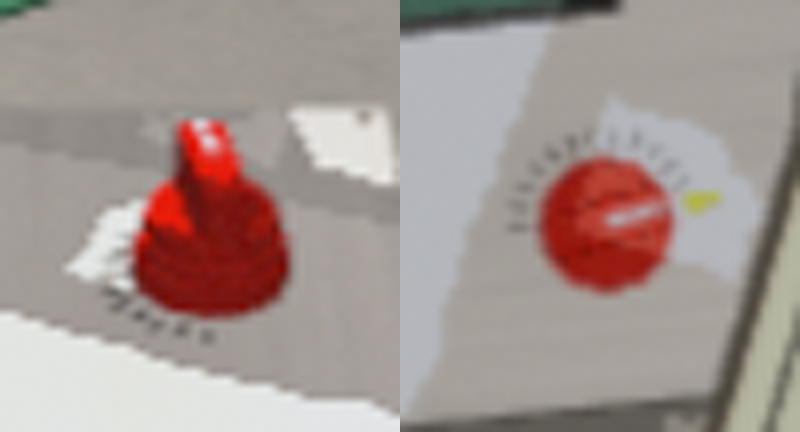

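```bash
python3 - <<'E'
from h import *
t=cv2.imread("pics/f1_top.png")
cv2.imwrite("pics/f2.png",cv2.resize(t[195:223,244:276],None,fx=20,fy=20,interpolation=cv2.INTER_CUBIC))
s=cv2.imread("pics/f1_side.png")
overlay('side',s,[524.3,-66.2,-1.318,101],(257,160,45,45),12,'pics/f3.png')
E
```

```text
(no output)
```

View pics/f2.png

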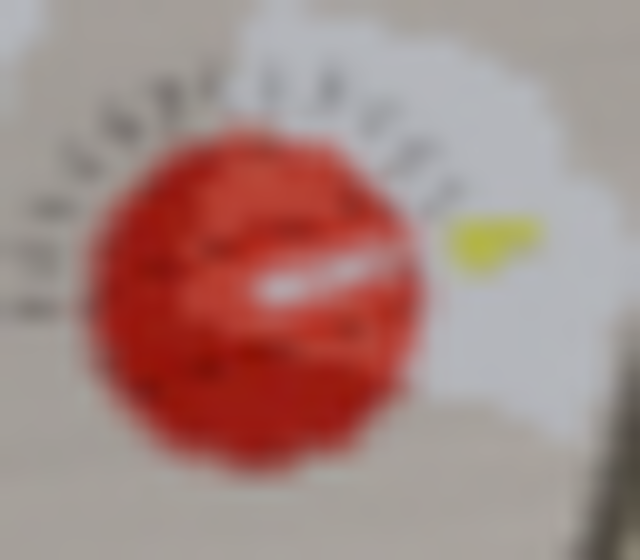

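View pics/f3.png

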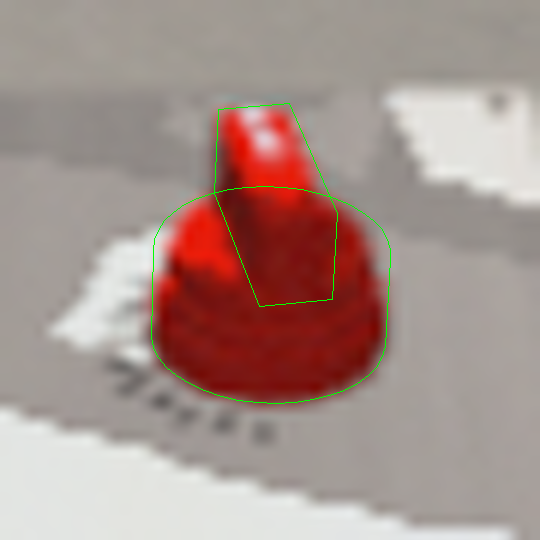

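The top crop shows the white line from (260,293) to (405,255). Its slope of 0.256 matches the mark's bearing of about 0.255. In the side view the skirt bottom matches the overlay drawn at home height. One last look at the whole scene.

```bash
python3 - <<'E'
import cv2,numpy as np
a=cv2.imread("pics/f1_side.png");b=cv2.imread("pics/f1_top.png")
cv2.imwrite("pics/f4.png",cv2.resize(np.hstack([a,b]),(800,300)))
E
```

```text
(no output)
```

View pics/f4.png

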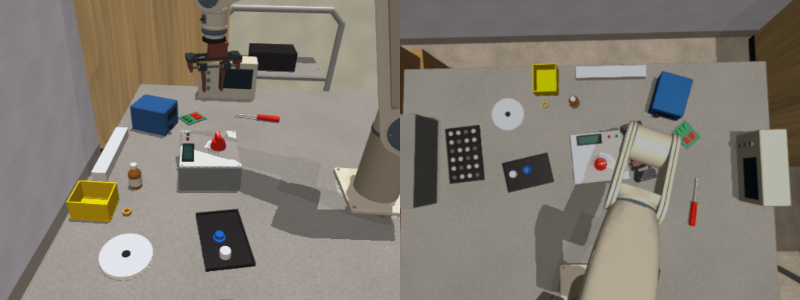

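```bash
python3 -c "
from bench import bot
print(bot.finish_job())"
```

```text
the job is handed in; nothing more can be done
None
```

The red knob is fitted on the D-shaft, turned to the yellow mark and released. I handed the job in at about 14 s of the 67 s allowed.

- **Fit:** I set the knob's angle from the shaft flat seen in the top picture (about 0.19 rad). It dropped on with no more than about 5 N of upward force and a 1 mm sideways correction.
- **Seating:** It met a firm stop with about 14 N of net push. The tool was then at z 128.6 mm, against 128.7 expected for fully home. After release, the side picture matches a knob sitting 1 mm above the panel.
- **Pointer:** The gripper's angle puts the knob at -1.316 rad, against -1.318 for the mark (-1.40 from the unit's +x). In the top picture the white line and the mark agree to about 0.01 rad.
- **Surroundings:** The other knobs, the tray and the bystanders look unmoved in the last pictures. The arm is clear of everything.

**What disagreed:**
- I never saw the 5 to 15 N detent peak. Between steps I read only about 2 N, so the snap itself is inferred from the stop and the height.
- My first estimate of the shaft's x position was about 3 mm off. The side picture showed this and I corrected it before contact.
- While turning, the tool drifted about 2 mm and felt up to 7 N sideways. I eased that by shifting the tool.

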